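# Set out the round-opening stage insert

### The job

Two thin metal microscope stage inserts lie side by side in the two lanes of the low black ledge. Without picking anything up, push the insert with the round opening along its lane until about a third of its length sticks out over the ledge's open end, so that its edge can be taken there, and push the insert with the long rectangular opening the other way, fully home against the stop. They stay flat in their lanes, and everything else stays where it stands.

Things in the scene. Friction and masses are not known exactly. Their poses are not given: they have to be found in the camera images.
- round_insert: Flat bare-aluminium plate with one round through-opening of 44 mm diameter in its middle; 70 mm wide (its x), 110 mm long (its y, along the lane), 6 mm thick, about 0.1 kg, origin at the centre of its underside; it starts somewhere along either lane, at most 10 mm past the open end, and slides freely. It would tip off if more than half its length stuck out.
- slot_insert: Flat bare-aluminium plate like the other, but with a rectangular through-opening of 27 mm by 76 mm (long side along the lane); 70 mm wide (its x), 110 mm long (its y, along the lane), 6 mm thick, about 0.1 kg, origin at the centre of its underside; it starts in the lane that the round-opening plate does not take, at most 10 mm past the open end.
- ledge: Fixed ledge, black top on white plinth, 166 mm wide (x), 225 mm long (y), flat top 50 mm above the bench; origin on the bench under its middle; turned up to 23 degrees. Two lanes run along y, centred at x = -40 and +40 mm, 74 mm wide between steel ribs 6 mm wide, 7 mm high. The -y end is open.
- stop (a point): Middle of the foot of the steel stop bar's inner face, on the ledge top at its +y end. The bar is 10 mm high, 6 mm thick and crosses both lanes. At the start at least 60 mm of lane is clear between it and each plate.
- open_end (a point): Point on the top edge of the ledge's open end, midway between the lanes, 50 mm above the bench; axes as the ledge's: -y points out over the open end, +y along the lanes to the stop, whose inner face is at y = 219 mm from here. A plate whose origin is at y here sticks out by 55 mm minus y.
- oil_bottle: Small amber bottle, 32 mm diameter, 72 mm high, stands on the bench beside the ledge's +x side; origin at the centre of its foot. Leave alone.
- objective: Steel microscope objective, 28 mm diameter, 45 mm high, stands on the bench beside the ledge's +x side; origin at its foot. Leave alone.
- slide_box: Flat grey and white box, 87 x 102 x 35 mm, on the bench beside the ledge's -x side; origin under its centre. Leave alone.
- petri_dish: Glass dish, 90 mm diameter, 15 mm high, on the bench beyond the ledge's open end; origin under its centre. Leave alone.
- stain_jar: Amber jar with white cap, 56 mm diameter, 65 mm high, on the bench beyond the ledge's stop end; origin under its centre. Leave alone.
- forceps: Thin steel forceps, 110 mm long, 3 mm high, lying on the bench on the ledge's -x side; origin under its centre. Leave alone.
- beaker: Glass beaker, 68 mm diameter, 90 mm high, on the bench off the ledge's far stop-end corner; origin under its centre. Leave alone.
Things that resemble listed ones, but are neither listed nor needed, are in the scene too. Leave any blue look-alike of the slot_insert alone. What is shaped like the round_insert but turquoise is not meant.

How it is judged:
By the outcome, as a careful person would: the job done as asked, in the order asked, and still so for the second after the job is handed in, with the robot touching nothing.
It also fails if it takes over 45 s, if anything falls off the work surface, if the arm or the gripper's body presses on something with over 40 N, if the wrist force passes 120 N, or if a joint passes its speed limit or range.

### The arm

A 6-joint arm with a two-finger parallel gripper is mounted at the origin on the work surface. World frame = base frame: x ahead of the robot, y to its left, z up, the work surface at z = 0. Lengths are in m, angles in degrees, forces in N, time in s.
With the tool pointing down it reaches from about 0.4 to 0.825 m from the base axis. Payload 7 kg.
Tool frame: the origin (TCP) lies on the centre line of the jaws, within the pads' length; the fingertips stand 22 mm ahead of it and the grasp point (between the pads) lies 3 mm ahead of it; z points along the fingers, y is the line along which they close (so a half turn about z gives the same grasp; the last joint's range is limited). The gripper opens to 88 mm and grips with 3 to 60 N. Pads are 19 mm wide; open, the fingers measure 130 mm over their backs; the gripper's body (78 mm by 193 mm) begins 47 mm behind the grasp point.
Start: joints at [-50.013, 20.546, 0.682, 0, -70.136, -16.507], TCP at [0.269, -0.619, 0.249] pointing down, gripper open.
Joint ranges: [-176.03, 176.03], [-82.01, 121.73], [-58.28, 71.71], [-173.87, 95.51], [-174.79, -0.11], [-173.66, 173.66]. Speed limits (degrees/s): [136.94, 136.94, 172.46, 180, 180, 180].

### API

Orientations are given as [roll, pitch, yaw] about the fixed x, y, z axes, in that order (R = Rz(yaw) Ry(pitch) Rx(roll)).
In Python, from plant import get_state, cams, r gives the robot as it stands.
- The arm moves only by the tool apply_moves, never from a script. Its argument "targets" is a list of rows, each an object with "dp": the shift along the world's x, y, z in m, a list of three; "yaw": the turn about the world's z in degrees. In form: [{"dp": [x, y, z], "yaw": yaw}, ...]. A call has 1 to 20 rows; each row is the pose to reach, as a shift and turn from the pose commanded when the call began; what a row does not reach only later rows make up. A row lasts 1/12 s, in which the tool goes at most 41.7 mm and 7.16 degrees, less where a joint would pass 70% of its speed; a pose out of reach is approached as far as the arm can. A call with a gripper value outside its range is refused whole. "grip" is the gripper command: -1 is fully open, 1 is shut, values between are in proportion, set as the call begins (left out, the last holds). The fingers move at their own pace and stop on an object; "squeeze" is the grip in N (left out, the last holds). Time passes only in rows, so rows that repeat a pose let the fingers close. It gives the time, the measured TCP pose, the force, the opening and the grip force at its end, in the units of the state.
- get_state(): the state, without advancing time (a new reading comes with each control period).
- cams.capture(name): name is "side" or "top"; returns a dict with "image" (400x640x3 uint8, red, green, blue), "range_z" (400x640 float32, m along the optical axis (not along the pixel's ray), 0 where there is no reading), "fx", "fy", "cx", "cy" (pixels), "R" (3x3) and "t" (3): a world point X has camera coordinates R X + t. Camera axes: x right, y down, z forward; pixel columns grow to the right and rows downward; lengths in m; the calibration is good to about 2 mm. A picture is of the moment at which its call begins.
- r.close_job(): hands the job in; it is judged then, once.
The state is a dict: "time_s": time; "joints": joint angles; "qd": joint speeds; "joint_torque": joint torques, N m; "tcp_pos": TCP position; "eef_rot": TCP orientation; "contact_force": force on the tool from outside, world axes, zero at the start; "moment": the same for the moment, N m; "gripper_width": finger opening in m; "gripper_force": force on a finger pad.
Only numpy, scipy, OpenCV 4.12 (cv2) and the standard library are available. Lean on these libraries where they do the work, as an engineer would, in place of code of your own. Each camera call takes 0.05 s, during which the arm holds its last target. There are 200 camera calls.

## Working session

There is one attempt and no reset: what is moved stays moved. The work goes in short steps, Python scripts to look and compute and a tool call to move; the robot and the scene stay as the last step left them, time stands still between calls to the robot, and variables do not carry over. Pictures are saved under pics/ and viewed, at most 10 in all, crops included, and the job is handed in when it is done.

Besides the shell and the picture viewer there is one more tool, called as a command line: name --argument value ..., lists and objects as JSON in quotes. apply_moves: Moves the arm, as the interface text tells. Its arguments: {"type":"object","properties":{"targets":{"type":"array","items":{"type":"object","properties":{"dp":{"type":"array","items":{"type":"number"}},"yaw":{"type":"number"}}}},"grip":{"type":"number"},"squeeze":{"type":"number"}},"required":["targets"]}

```bash
mkdir -p pics; python3 - <<'E'
from plant import get_state,cams,r
import cv2,numpy as np
for n in("top","side"):
    c=cams.capture(n);cv2.imwrite(f"pics/{n}0.png",c["image"][:,:,::-1]);np.savez(f"{n}0.npz",**c)
    print(n,c["fx"],c["cx"],c["cy"],np.round(-c["R"].T@c["t"],3),np.round(c["R"],2).tolist())
s=get_state();print(s)
E
```

```text
top 440.866347188462 321.0553298936948 196.48763234247315 [ 0.43  -0.024  0.954] [[0.01, -1.0, -0.01], [-1.0, -0.01, -0.09], [0.09, 0.01, -1.0]]
side 385.7737890121644 314.25204220294034 200.0662795325978 [0.214 0.556 0.648] [[-0.89, -0.45, -0.02], [-0.29, 0.62, -0.73], [0.34, -0.65, -0.68]]
{'time_s': 0.1, 'joints': array([-5.00125219e+01,  2.05853918e+01,  6.38635445e-01, -1.72161737e-02,
       -7.01355401e+01, -1.65069391e+01]), 'qd': array([ 0.16511569, -0.09270183,  0.07552935,  0.04649845,  0.04676584,
       -0.04800999]), 'joint_torque': array([-1.32976253e-03, -5.84163773e+01,  2.93752724e+01,  7.01558366e+00,
        1.01398284e-02, -7.85833572e-05]), 'tcp_pos': array([ 0.26875797, -0.61874446,  0.24773693]), 'eef_rot': array([ 1.79916496e+02, -7.86686703e-03, -1.56525317e+02]), 'contact_force': array([-0.31224806, -0.28899052, -0.17198834]), 'moment': array([ 0.00658483, -0.03886669,  0.00126871]), 'gripper_force': 0.0, 'gripper_width': 0.08769447809081965}
```

View pics/top0.png

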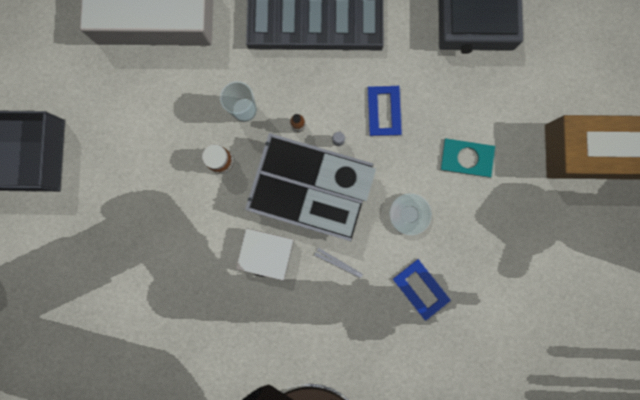

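View pics/side0.png

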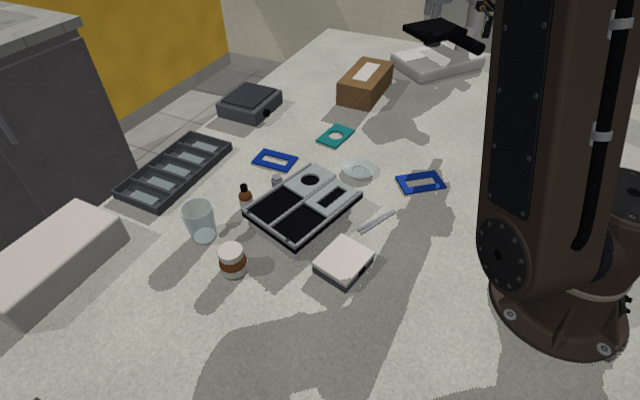

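The top view shows the ledge centred near (311,190), with the stop on the left and the open end on the right.
- **Round-opening candidates:** the aluminium plate at (346,177) in the upper lane and the turquoise one at (467,158). I choose the aluminium plate.
- **Slot-opening candidates:** the aluminium plate at (330,211) in the lower lane and the blue ones at (384,111) and (421,290). I choose the aluminium plate.

The side view agrees, with the round plate at (311,180) and the slot plate at (332,197).

```bash
cat > h.py <<'E'
import numpy as np,cv2
from plant import cams
def load(n,f=None):
    return cams.capture(n) if f is None else dict(np.load(f))
def cast(c,uv,z):
    uv=np.atleast_2d(uv).astype(float)
    d=np.c_[(uv[:,0]-c["cx"])/c["fx"],(uv[:,1]-c["cy"])/c["fy"],np.ones(len(uv))]@c["R"]
    o=-c["R"].T@c["t"]
    return o+d*((z-o[2])/d[:,2])[:,None]
def world(c):
    v,u=np.mgrid[:400,:640];Z=c["range_z"]
    P=np.stack([(u-c["cx"])/c["fx"]*Z,(v-c["cy"])/c["fy"]*Z,Z],-1)
    return (P-c["t"])@c["R"]
E
python3 - <<'E'
from h import *
c=load("top","top0.npz");W=world(c);im=c["image"];hsv=cv2.cvtColor(im,cv2.COLOR_RGB2HSV)
win=np.zeros((400,640),bool);win[120:250,235:385]=1
m=(win&(W[...,2]>.035)&(W[...,2]<.075)).astype(np.uint8)
def comps(m,z,name,amin=150):
    n,l,s,ce=cv2.connectedComponentsWithStats(m.astype(np.uint8),connectivity=4)
    for i in range(1,n):
        if s[i,4]<amin: continue
        v,u=np.where(l==i);P=cast(c,np.c_[u,v],z)[:,:2].astype(np.float32)
        r=cv2.minAreaRect(P*1000);print(name,s[i,4],np.round(ce[i]),np.round(r[0],1),np.round(r[1],1),round(r[2],1), "zmed",np.round(np.median(W[...,2][l==i]),4)); print(np.round(cv2.boxPoints(r)).tolist())
comps(m,.05,"ledge",800)
comps((m>0)&(hsv[...,2]<50),.05,"black")
comps((m>0)&(hsv[...,2]>110),.056,"bright")
crop=im[125:250,240:390];cv2.imwrite("pics/crop.png",cv2.resize(crop,None,fx=5,fy=4.8)[:,:,::-1])
cv2.imwrite("pics/crop.png",cv2.resize(crop,None,fx=4.8,fy=4.8,interpolation=cv2.INTER_CUBIC)[:,:,::-1])
E
```

```text
ledge 8981 [311. 187.] [530.4   2.6] [235.7 167.6] 74.1 zmed 0.0531
[[417.0, -88.0], [579.0, -134.0], [643.0, 93.0], [482.0, 139.0]]
black 1798 [293. 161.] [583.4  42. ] [111.9  70.1] 74.0 zmed 0.051
[[534.0, -2.0], [602.0, -21.0], [632.0, 86.0], [565.0, 105.0]]
black 294 [345. 177.] [551.  -67.1] [37.5 37.2] 0.5 zmed 0.0511
[[532.0, -49.0], [532.0, -86.0], [570.0, -86.0], [570.0, -48.0]]
black 1649 [278. 197.] [507.5  69.8] [100.8  70.3] 74.0 zmed 0.0509
[[460.0, 31.0], [527.0, 12.0], [555.0, 109.0], [488.0, 128.0]]
black 410 [329. 212.] [478.5 -34.3] [71.9 23.9] 74.1 zmed 0.0511
[[457.0, -66.0], [480.0, -72.0], [500.0, -3.0], [477.0, 4.0]]
bright 311 [318. 148.] [608.3 -16.2] [224.9  18.2] 77.6 zmed 0.0581
[[575.0, -124.0], [593.0, -128.0], [641.0, 92.0], [624.0, 96.0]]
bright 3167 [332. 192.] [530.1   2. ] [232.9 149. ] 73.8 zmed 0.0571
[[426.0, -89.0], [569.0, -131.0], [634.0, 93.0], [491.0, 135.0]]
bright 305 [296. 223.] [453.5  28.3] [225.   17.2] 70.7 zmed 0.0581
[[408.0, -75.0], [425.0, -81.0], [499.0, 132.0], [483.0, 137.0]]
bright 274 [269. 240.] [416.9  91.5] [93.2 34.2] 76.7 zmed 0.0363
[[390.0, 50.0], [423.0, 42.0], [444.0, 133.0], [411.0, 141.0]]
```

View pics/crop.png

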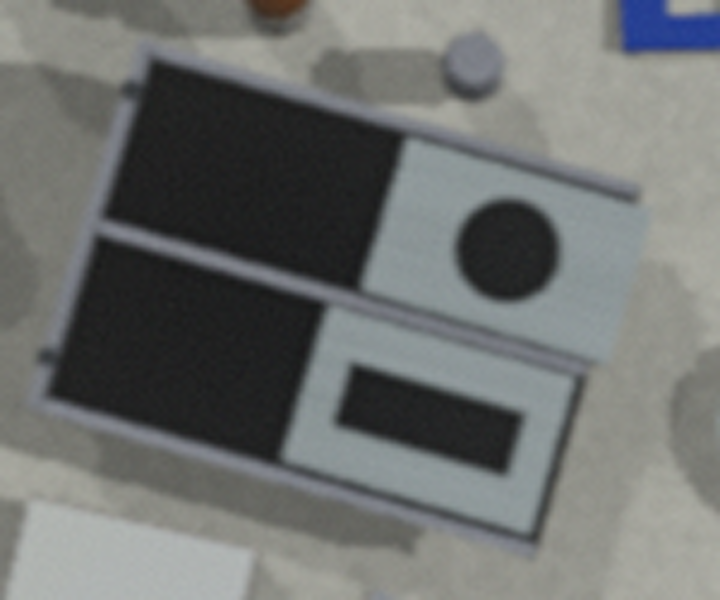

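The crop confirms the choice: aluminium round plate at crop (508,250), slightly past the open end, and aluminium slot plate at crop (430,415), just inside it. The ledge yaw is about -16°. In ledge y, the round origin is at about 48 mm and the slot origin at about 60 mm. First I move above the clear part of the round plate's lane.

apply_moves --targets '[{"dp":[0.304,0.626,0],"yaw":50.5},{"dp":[0.304,0.626,0],"yaw":50.5},{"dp":[0.304,0.626,0],"yaw":50.5},{"dp":[0.304,0.626,0],"yaw":50.5},{"dp":[0.304,0.626,0],"yaw":50.5},{"dp":[0.304,0.626,0],"yaw":50.5},{"dp":[0.304,0.626,0],"yaw":50.5},{"dp":[0.304,0.626,0],"yaw":50.5},{"dp":[0.304,0.626,0],"yaw":50.5},{"dp":[0.304,0.626,0],"yaw":50.5},{"dp":[0.304,0.626,0],"yaw":50.5},{"dp":[0.304,0.626,0],"yaw":50.5},{"dp":[0.304,0.626,0],"yaw":50.5},{"dp":[0.304,0.626,0],"yaw":50.5},{"dp":[0.304,0.626,0],"yaw":50.5},{"dp":[0.304,0.626,0],"yaw":50.5},{"dp":[0.304,0.626,0],"yaw":50.5},{"dp":[0.304,0.626,0],"yaw":50.5},{"dp":[0.304,0.626,0],"yaw":50.5},{"dp":[0.304,0.626,0],"yaw":50.5}]' --grip 1 --squeeze 10

```text
time_s: 1.77
tcp_pos: [0.5724, 0.0069, 0.248]
eef_rot: [179.9, -0.0, -106.0]
contact_force: [0.6, -0.6, 0.6]
gripper_width: 0.0005
gripper_force: 0.0
```

apply_moves --targets '[{"dp":[0,0,-0.04]},{"dp":[0,0,-0.08]},{"dp":[0,0,-0.12]},{"dp":[0,0,-0.15]},{"dp":[0,0,-0.165]},{"dp":[0,0,-0.174]},{"dp":[0,0,-0.174]},{"dp":[0,0,-0.174]}]'

```text
$.targets[0]: bad value
```

```bash
python3 - <<'E'
from h import *
c=load("side");cv2.imwrite("pics/s1.png",cv2.resize(c["image"][130:280,210:410],None,fx=4,fy=4)[:,:,::-1])
E
```

```text
(no output)
```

View pics/s1.png

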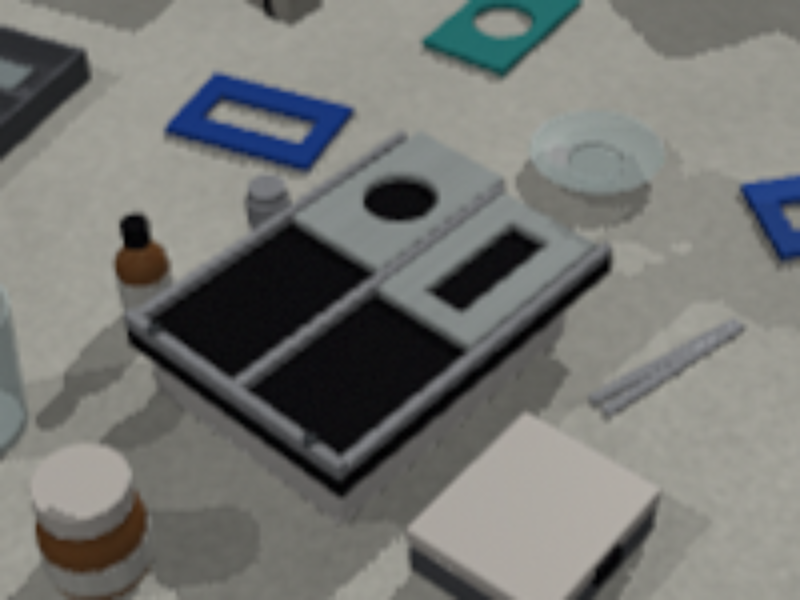

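The move was refused because every row needs a yaw. This crop shows both plates still untouched, with the round plate at crop (400,200) and the slot plate at crop (490,270); the gripper is above the crop. I'll send the descent again.

apply_moves --targets '[{"dp":[0,0,-0.04],"yaw":0},{"dp":[0,0,-0.08],"yaw":0},{"dp":[0,0,-0.12],"yaw":0},{"dp":[0,0,-0.15],"yaw":0},{"dp":[0,0,-0.165],"yaw":0},{"dp":[0,0,-0.174],"yaw":0},{"dp":[0,0,-0.174],"yaw":0},{"dp":[0,0,-0.174],"yaw":0}]'

```text
time_s: 2.48
tcp_pos: [0.5731, 0.006, 0.0751]
eef_rot: [-180.0, 0.0, -106.1]
contact_force: [-0.3, 0.4, 1.3]
gripper_width: 0.0004
gripper_force: 0.0
```

```bash
python3 - <<'E'
from h import *
c=load("side");cv2.imwrite("pics/s2.png",cv2.resize(c["image"][130:280,210:410],None,fx=4,fy=4)[:,:,::-1])
E
```

```text
(no output)
```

View pics/s2.png

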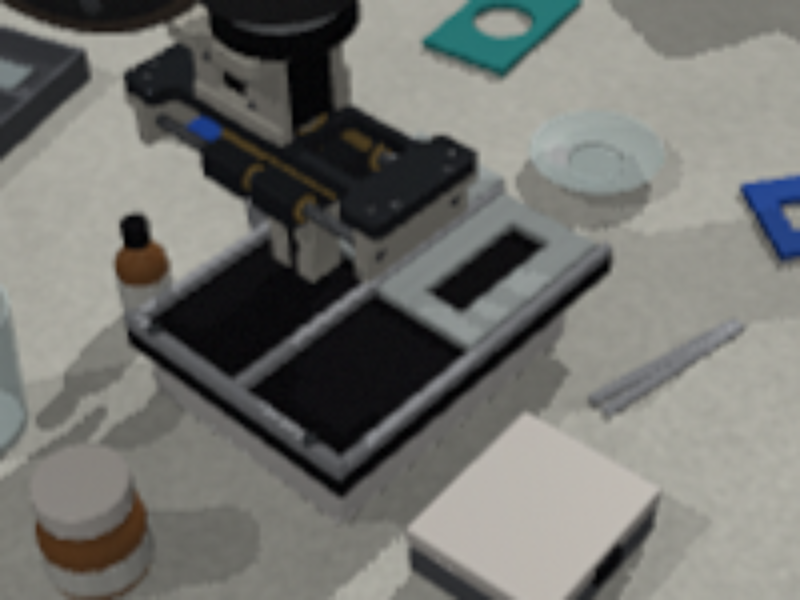

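The fingers stand in the round plate's lane at crop (305,245), clear of the ribs. I push gently, stopping a little short.

apply_moves --targets '[{"dp":[-0.0014,-0.0048,-0.001],"yaw":0},{"dp":[-0.0025,-0.0087,-0.001],"yaw":0},{"dp":[-0.0036,-0.0125,-0.001],"yaw":0},{"dp":[-0.0044,-0.0154,-0.001],"yaw":0},{"dp":[-0.0052,-0.0183,-0.001],"yaw":0},{"dp":[-0.0061,-0.0211,-0.001],"yaw":0},{"dp":[-0.0069,-0.024,-0.001],"yaw":0},{"dp":[-0.0077,-0.0269,-0.001],"yaw":0},{"dp":[-0.0083,-0.0288,-0.001],"yaw":0},{"dp":[-0.0088,-0.0308,-0.001],"yaw":0},{"dp":[-0.0094,-0.0327,-0.001],"yaw":0},{"dp":[-0.0099,-0.0346,-0.001],"yaw":0},{"dp":[-0.0105,-0.0365,-0.001],"yaw":0},{"dp":[-0.0105,-0.0365,-0.001],"yaw":0},{"dp":[-0.0105,-0.0365,-0.001],"yaw":0}]'

```text
time_s: 3.78
tcp_pos: [0.5627, -0.0297, 0.0737]
eef_rot: [-180.0, 0.0, -106.0]
contact_force: [2.2, 2.5, 4.2]
gripper_width: 0.0005
gripper_force: 1.8
```

```bash
cat > m.py <<'E'
from h import *
# side view: plate masks (bright, low-saturation) at ledge coordinates
U=np.array([.2756,.9613]);X=np.array([.9613,-.2756]);O=np.array([.4999,-.1025])
import sys
for n in("top","side"):
    c=load(n);v,u=np.mgrid[:400,:640]
    P=cast(c,np.c_[u.ravel(),v.ravel()],.056)[:,:2]-O
    y=(P@U).reshape(400,640)*1000;x=(P@X).reshape(400,640)*1000
    W=world(c)[...,2]
    hsv=cv2.cvtColor(c["image"],cv2.COLOR_RGB2HSV)
    for nm,xc in(("round",40),("slot",-40)):
        for off in(-29,-20,20,29):
            k=(abs(x-xc-off)<2.5)&(abs(W-.056)<.006)&(hsv[...,2]>90)&(y<225)&(y>-80)
            yy=np.sort(y[k]); 
            if len(yy)<5: continue
            seg=np.split(yy,np.where(np.diff(yy)>4)[0]+1)
            print(n,nm,off,[(round(float(s[0]),1),round(float(s[-1]),1)) for s in seg if len(s)>3])
E
python3 m.py
```

```text
top round -29 [(-33.6, 55.0), (70.4, 78.3)]
top round -20 [(-33.3, 16.5), (29.5, 47.5)]
top round 20 [(-33.5, 20.8), (27.3, 39.1)]
top round 29 [(-33.2, 34.1)]
top slot -29 [(-0.2, 114.8), (219.1, 223.7)]
top slot -20 [(0.7, 114.7)]
top slot 20 [(-0.2, 54.6)]
top slot 29 [(0.1, 55.0), (70.5, 110.7)]
side round -29 [(71.5, 77.1)]
side round -20 [(61.0, 75.0)]
side slot -29 [(4.0, 113.7), (216.6, 219.8)]
side slot -20 [(4.6, 113.4)]
side slot 20 [(5.1, 113.7), (216.9, 220.2)]
side slot 29 [(4.1, 113.5), (217.2, 220.5)]
```

The round plate now sticks out about 34 mm against a target of 36.7 mm. I nudge it 3 mm further, back off and lift.

apply_moves --targets '[{"dp":[-0.0003,-0.001,0.0005],"yaw":0},{"dp":[-0.0006,-0.002,0.0005],"yaw":0},{"dp":[-0.0008,-0.0029,0.0005],"yaw":0},{"dp":[-0.0008,-0.0029,0.0005],"yaw":0},{"dp":[-0.0008,-0.0029,0.0005],"yaw":0},{"dp":[0.0005,0.003,0.0005],"yaw":0},{"dp":[0.003,0.012,0.0005],"yaw":0},{"dp":[0.003,0.012,0.02],"yaw":0},{"dp":[0.003,0.012,0.05],"yaw":0},{"dp":[0.003,0.012,0.08],"yaw":0},{"dp":[0.003,0.012,0.08],"yaw":0},{"dp":[0.003,0.012,0.08],"yaw":0}]'

```text
time_s: 4.88
tcp_pos: [0.5665, -0.0166, 0.1554]
eef_rot: [-179.8, 0.1, -106.0]
contact_force: [0.3, 0.9, -0.2]
gripper_width: 0.0005
gripper_force: 0.0
```

apply_moves --targets '[{"dp":[-0.03,-0.025,0.0],"yaw":0},{"dp":[-0.06,-0.05,0.0],"yaw":0},{"dp":[-0.09,-0.075,0.0],"yaw":0},{"dp":[-0.108,-0.0885,0],"yaw":0},{"dp":[-0.108,-0.0885,0],"yaw":0},{"dp":[-0.108,-0.0885,0],"yaw":0}]'

```text
time_s: 5.38
tcp_pos: [0.4562, -0.1066, 0.153]
eef_rot: [179.9, -0.0, -106.1]
contact_force: [0.1, 1.1, 0.7]
gripper_width: 0.0009
gripper_force: 0.0
```

```bash
python3 m.py
```

```text
top round -29 [(217.7, 224.9)]
top round -20 [(218.2, 224.8)]
top round 20 [(16.3, 73.5)]
top round 29 [(16.6, 73.9), (218.7, 223.9)]
top slot 20 [(219.6, 223.5)]
top slot 29 [(220.1, 224.0)]
side round -29 [(-36.1, 73.0), (215.8, 222.0)]
side round -20 [(-35.9, 2.7), (35.1, 70.9), (216.1, 220.9)]
side round 20 [(-34.8, 10.7), (25.9, 72.8)]
side round 29 [(-36.1, 73.4)]
side slot -29 [(4.0, 113.7)]
side slot -20 [(4.6, 113.4)]
side slot 20 [(5.1, 113.7)]
side slot 29 [(4.1, 113.5)]
```

The round plate is right, with about 36.5 mm sticking out. I descend outside the open end behind the slot plate.

apply_moves --targets '[{"dp":[0,0,-0.03],"yaw":0},{"dp":[0,0,-0.06],"yaw":0},{"dp":[0,0,-0.0795],"yaw":0},{"dp":[0,0,-0.0795],"yaw":0},{"dp":[0,0,-0.0795],"yaw":0}]'

```text
time_s: 5.9
tcp_pos: [0.4573, -0.1058, 0.0732]
eef_rot: [179.8, -0.1, -106.0]
contact_force: [0.4, 0.8, 0.8]
gripper_width: 0.0007
gripper_force: 0.0
```

apply_moves --targets '[{"dp":[0.0014,0.0048,0.001],"yaw":0},{"dp":[0.0025,0.0087,0.001],"yaw":0},{"dp":[0.0036,0.0125,0.001],"yaw":0},{"dp":[0.005,0.0173,0.001],"yaw":0},{"dp":[0.0066,0.0231,0.001],"yaw":0},{"dp":[0.0083,0.0288,0.001],"yaw":0},{"dp":[0.0102,0.0356,0.001],"yaw":0},{"dp":[0.0121,0.0423,0.001],"yaw":0},{"dp":[0.0141,0.049,0.001],"yaw":0},{"dp":[0.016,0.0558,0.001],"yaw":0},{"dp":[0.0179,0.0625,0.001],"yaw":0},{"dp":[0.0198,0.0692,0.001],"yaw":0},{"dp":[0.0218,0.0759,0.001],"yaw":0},{"dp":[0.0237,0.0827,0.001],"yaw":0},{"dp":[0.0254,0.0884,0.001],"yaw":0},{"dp":[0.0267,0.0932,0.001],"yaw":0},{"dp":[0.0278,0.0971,0.001],"yaw":0},{"dp":[0.0289,0.1009,0.001],"yaw":0},{"dp":[0.0298,0.1038,0.001],"yaw":0},{"dp":[0.0298,0.1038,0.001],"yaw":0}]'

```text
time_s: 7.57
tcp_pos: [0.4875, -0.0019, 0.0758]
eef_rot: [-180.0, -0.0, -106.0]
contact_force: [-0.7, -3.1, 5.9]
gripper_width: 0.0004
gripper_force: 3.0
```

apply_moves --targets '[{"dp":[0.0003,0.001,0],"yaw":0},{"dp":[0.0006,0.0019,0],"yaw":0},{"dp":[0.0008,0.0029,0],"yaw":0},{"dp":[0.0011,0.0038,0],"yaw":0},{"dp":[0.0014,0.0048,0],"yaw":0},{"dp":[0.0014,0.0048,0],"yaw":0}]'

```text
time_s: 8.07
tcp_pos: [0.4886, 0.0025, 0.0757]
eef_rot: [-180.0, -0.0, -106.0]
contact_force: [-1.0, -4.2, 7.8]
gripper_width: 0.0004
gripper_force: 3.8
```

```bash
python3 m.py|grep slot
```

```text
side slot -29 [(107.7, 219.8)]
side slot -20 [(107.4, 212.3)]
side slot 20 [(107.6, 220.2)]
side slot 29 [(105.7, 220.5)]
```

```bash
python3 - <<'E'
from h import *
from plant import get_state
s=get_state();print(s["contact_force"],s["tcp_pos"],s["moment"])
c=load("side");cv2.imwrite("pics/s3.png",cv2.resize(c["image"][150:260,225:375],None,fx=5,fy=5,interpolation=cv2.INTER_CUBIC)[:,:,::-1])
E
```

```text
[-1.36579704 -3.66647347  8.25067727] [0.48866993 0.00249654 0.0757391 ] [-1.51369494  0.56364033 -0.00343786]
```

View pics/s3.png

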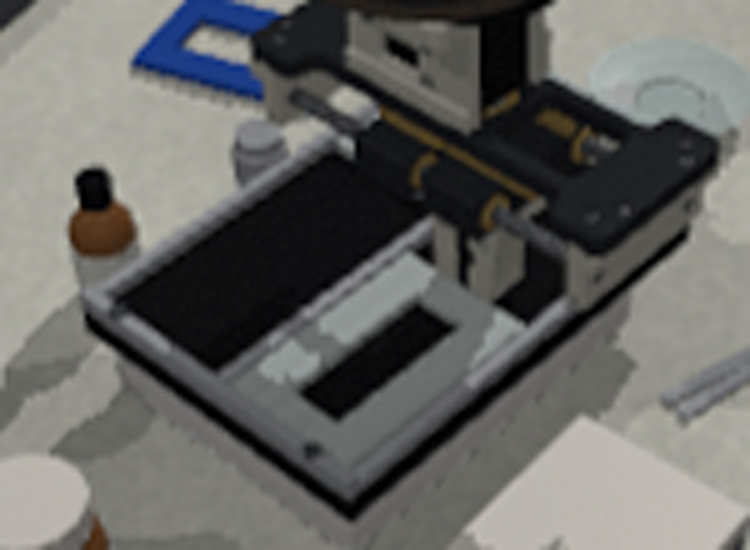

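The slot plate lies flat in its lane, its far edge at or very near the stop (crop (310,450)). The fingers are behind it at crop (485,260). I raise 1 mm to unload the vertical force, then press home in small steps.

apply_moves --targets '[{"dp":[0,0,0.001],"yaw":0},{"dp":[0.0002,0.0005,0.001],"yaw":0},{"dp":[0.0003,0.001,0.001],"yaw":0},{"dp":[0.0004,0.0015,0.001],"yaw":0},{"dp":[0.0004,0.0015,0.001],"yaw":0},{"dp":[0.0004,0.0015,0.001],"yaw":0}]'

```text
time_s: 8.72
tcp_pos: [0.4889, 0.0037, 0.0762]
eef_rot: [180.0, -0.1, -106.0]
contact_force: [-0.8, -5.1, 4.6]
gripper_width: 0.0004
gripper_force: 2.7
```

apply_moves --targets '[{"dp":[0.0002,0.0005,0],"yaw":0},{"dp":[0.0003,0.001,0],"yaw":0},{"dp":[0.0004,0.0015,0],"yaw":0},{"dp":[0.0004,0.0015,0],"yaw":0},{"dp":[0.0004,0.0015,0],"yaw":0}]'

```text
time_s: 9.13
tcp_pos: [0.4888, 0.004, 0.0762]
eef_rot: [179.9, -0.2, -106.0]
contact_force: [0.8, -11.9, 4.7]
gripper_width: 0.0001
gripper_force: 5.6
```

The force rose to 12 N with almost no motion, so the plate is home. I back off, lift and move clear.

apply_moves --targets '[{"dp":[-0.0006,-0.002,0],"yaw":0},{"dp":[-0.0017,-0.006,0],"yaw":0},{"dp":[-0.0033,-0.0115,0],"yaw":0},{"dp":[-0.0033,-0.0115,0.02],"yaw":0},{"dp":[-0.0033,-0.0115,0.06],"yaw":0},{"dp":[-0.0033,-0.0115,0.1],"yaw":0},{"dp":[-0.0033,-0.0115,0.14],"yaw":0},{"dp":[-0.0033,-0.0115,0.17],"yaw":0},{"dp":[-0.015,-0.05,0.17],"yaw":0},{"dp":[-0.03,-0.09,0.17],"yaw":0},{"dp":[-0.045,-0.13,0.17],"yaw":0},{"dp":[-0.06,-0.17,0.17],"yaw":0},{"dp":[-0.06,-0.21,0.17],"yaw":0},{"dp":[-0.06,-0.25,0.17],"yaw":0},{"dp":[-0.06,-0.29,0.17],"yaw":0},{"dp":[-0.06,-0.32,0.17],"yaw":0},{"dp":[-0.06,-0.32,0.17],"yaw":0},{"dp":[-0.06,-0.32,0.17],"yaw":0}]'

```text
time_s: 10.63
tcp_pos: [0.4288, -0.3158, 0.2452]
eef_rot: [179.9, 0.0, -106.2]
contact_force: [0.1, 1.0, -0.4]
gripper_width: 0.0003
gripper_force: 0.0
```

```bash
python3 m.py; python3 - <<'E'
from h import *
c=load("top");cv2.imwrite("pics/t4.png",cv2.resize(c["image"][80:330,180:480],None,fx=2.4,fy=2.4,interpolation=cv2.INTER_CUBIC)[:,:,::-1])
E
```

```text
top round -29 [(5.8, 75.0), (217.7, 224.9)]
top round -20 [(27.5, 74.8), (218.2, 224.8)]
top round 20 [(11.8, 74.1), (220.8, 224.1)]
top round 29 [(11.5, 73.9), (218.7, 223.9)]
top slot -29 [(108.4, 223.7)]
top slot -20 [(108.2, 220.3)]
top slot 20 [(108.3, 224.1)]
top slot 29 [(108.1, 224.6)]
side round -29 [(-36.1, 73.0), (215.8, 220.6)]
side round -20 [(-35.9, 2.7), (35.1, 73.5), (216.1, 220.9)]
side round 20 [(-34.8, 10.7), (25.9, 72.8)]
side round 29 [(-36.1, 73.4)]
side slot -29 [(110.0, 213.9)]
side slot -20 [(109.7, 213.6)]
side slot 20 [(109.0, 221.6)]
side slot 29 [(109.6, 221.9)]
```

View pics/t4.png

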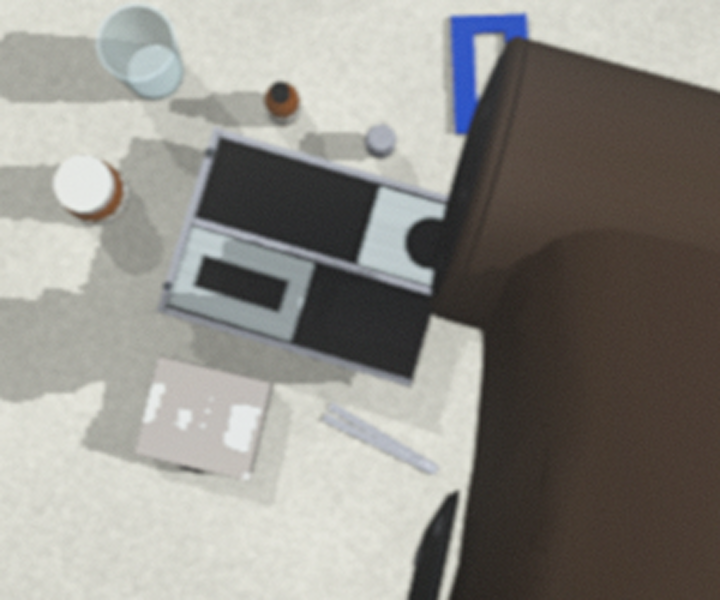

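The slot plate at crop (240,285) touches the stop, with its near edge at y ≈ 109 mm, which is where it must be. The round plate's inner edge at crop (370,225) is unmoved, with about 36 mm sticking out. Everything else visible stands as before.

```bash
python3 -c "
from plant import r
print(r.close_job())"
```

```text
the job is handed in; nothing more can be done
None
```

The job is handed in: the round insert was pushed first and sticks out about 36 mm over the open end, then the slot insert was pushed home against the stop; both lie flat in their lanes, and nothing else was touched.

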